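# Load the can seamer and hold the can up on its cam lever

### The job

Get the green can ready for seaming: stand it in the round nest of the seamer's pulled-out slide and let go of it, then push the slide fully home so that the can is under the chuck. Then swing the red-gripped lift lever up until it stands upright, where its cam lifts highest and presses the can against the chuck, and finish while still holding the lever there, because its spring drops it when it is let go. Keep the can upright throughout, keep the lever down until the slide is home, and leave the other things where they stand.

Things in the scene. Friction and masses are not known exactly. Their poses are not given: they have to be found in the camera images.
- can_mid (a point): centre of the green drinks can with bare metal lid (body diameter 53, height 90, about 170 g), half-way up, 45 mm above its foot; it starts upright on the work surface. The red can and the tumbler stand near it, at least 105 mm away centre to centre.
- seamer: bench can seamer, fixed; origin on the work surface under the chuck axis. Axes: +x the way the slide is pushed in, towards the column; +y to the side with the lift lever; z up. Steel bed top 85 mm high, 136 wide, from x -210 to 110. Head (80 wide) from x -40 to 110, 220 to 290 mm high, motor above to 375; rollers and chuck hang below it to 176.
- nest (a point): centre of the round nest on the aluminium can slide, at bed height, 85 mm above the work surface: the can's foot stands here, on the bed. The nest is a ring open above and below, 58 inside, flared to 66 at the mouth, 15 high. Axes as the seamer's. It moves with the slide; pulled out, it is 120 to 140 mm in front of the chuck axis (seamer -x).
- knob (a point): centre of the slide's black pull knob, an upright cylinder of diameter 22, 26 high (top 137 mm, centre 125 mm above the work surface) on a 12 mm stem; 120 mm behind the nest (seamer -x), moving with the slide. Free all round. Axes as the seamer's.
- slide (a joint): travel of the can slide, m: 0 pulled fully out, 0.14 fully home at its stop with the nest centred under the chuck. It stays where it is left; about 1.5 to 3 N push it.
- chuck: steel seaming chuck under the head, a disc of diameter 44; origin at the centre of its lower face, 182 mm above the work surface, 7 mm above the lid of a can standing on the bed. It does not move.
- pivot (a point): point on the lift lever's shaft axis (level, along the seamer's y axis) in the plane of the middle of the red grip: 130 mm to seamer +y of the chuck axis, 46 mm above the work surface. The grip's middle travels on a circle of radius 130 mm about it. Axes as the seamer's.
- grip_mid (a point): middle of the lever's red grip, a round level sleeve (diameter 22, 64 long, along the seamer's y axis) that turns freely on its pin, so it can be held without twisting the tool. The lever arm (13 mm rod) joins it at the end next to the machine, 46 mm from the middle; the outer end is free.
- lever (a joint): lift lever, rad: 0 at rest, towards seamer -x and 15 degrees above level; grows as it swings up. 1.309 is upright: the cam's highest lift, 9 mm (the last 2 mm press the can on the chuck through a spring, 10 to 20 N). Beyond, the lift falls again, to a stop at 1.73. A spring swings it back to 0 when let go; 3 to 7 N at the grip raise it, about 3 N hold it upright.
- red_can: bystander: red can of the same shape as the green one; origin under its foot.
- tumbler: bystander: clear glass tumbler, 68 wide, 95 high; origin under its foot.
- spray: bystander: blue spray bottle with white head, 68 wide, 195 high, on the robot's left; origin under its foot.
- tape: bystander: roll of black tape, 100 wide, 48 high, on the robot's left; origin under its foot.
There are look-alikes about, which are no part of the job. What is shaped like the part that bears can_mid but orange is not meant.

How it is judged:
By the outcome, as a careful person would: the job done as asked, in the order asked, and still so for the second after the job is handed in, while the arm keeps its last pose, push and grip.
It also fails if it takes over 64 s, if anything falls off the work surface, if the arm or the gripper's body presses on something with over 40 N, if the wrist force passes 120 N, or if a joint passes its speed limit or range.

### The arm

A 6-joint arm with a two-finger parallel gripper is mounted at the origin on the work surface. World frame = base frame: x ahead of the robot, y to its left, z up, the work surface at z = 0. Lengths are in m, angles in degrees, forces in N, time in s.
With the tool pointing down it reaches from about 0.325 to 0.9 m from the base axis. Payload 6.1 kg.
Tool frame: the origin (TCP) lies at the centre of the arm's flange, where the gripper is bolted on; the fingertips stand 173 mm ahead of it and the grasp point (between the pads) lies 155 mm ahead of it; z points along the fingers, y is the line along which they close (so a half turn about z gives the same grasp; the last joint's range is limited). The gripper opens to 85 mm and grips with 20 to 120 N. Pads are 22 mm wide; open, the fingers measure 114 mm over their backs; the gripper's body (76 mm by 85 mm) begins 54 mm behind the grasp point. The pads swing forward as they close: fully open they stand 13 mm farther back than shut.
Start: joints at [-78.1, 12.628, 87.462, -0, 79.91, -7.225], TCP at [0.205, -0.59, 0.405] pointing down, gripper open.
Joint ranges: [-170.65, 170.65], [-52.31, 119.04], [5.05, 147.46], [-71.25, 251.25], [11.57, 151.72], [-153.62, 153.62]. Speed limits (degrees/s): [147.25, 147.25, 172.46, 180, 180, 180].

### API

Orientations are given as [roll, pitch, yaw] about the fixed x, y, z axes, in that order (R = Rz(yaw) Ry(pitch) Rx(roll)).
In Python, from station import get_state, snapshot, camera_model, close_job gives the robot as it stands. The module is installed in compiled form; this text tells all that it offers.
- The arm moves only by the shell command python3 -m creep 'ROWS' [FORCE]. ROWS is JSON, a list of rows, each a list of 3 entries, a list of its own where there are three numbers: the turn, a rotation vector about the tool's x, y, z in degrees, then the shift along the tool's x, y, z in mm, then the closure, from 0 (fully open) to 1 (shut). In form: [[[ax, ay, az], [x, y, z], fingers], ...]. A call has 1 to 8 rows; each row shifts and turns the commanded pose from where the row before left it, along the tool's axes as they then stand; what a row does not reach is not made up. A row lasts 1/8 s, in which the tool goes at most 62.5 mm and 10.7 degrees, less where a joint would pass 70% of its speed; a pose out of reach is approached as far as the arm can. A call is refused whole if a number of a shift passes 62.5 or a number of a turn 10.7, either way. A call with a gripper value outside its range is refused whole. The fingers move at their own pace and stop on an object; FORCE is the grip in N (left out, the last holds). Time passes only in rows, so rows that do not move let the fingers close. It gives the time, the measured TCP pose, the force, the opening and the grip force at its end, in the units of the state.
- get_state(): the state, without advancing time (a new reading comes with each control period).
- snapshot(name): name is "scene" or "top" or "wrist"; returns the picture (480x640x3 uint8, blue, green, red); there is no depth.
- camera_model(name): a dict with "fx", "fy", "cx", "cy" (pixels), "R" (3x3) and "t" (3): a world point X has camera coordinates R X + t; the wrist camera has in their place "tool_from_camera" (4x4, takes a point from camera to tool coordinates, whose origin is the TCP and whose axes are the flange's). Camera axes: x right, y down, z forward; pixel columns grow to the right and rows downward; lengths in m; the calibration is good to about 2 mm. A picture is of the moment at which its call begins: read the wrist's pose just before it. camera_model takes no time and is no camera call.
- close_job(): hands the job in; it is judged then, once.
The state is a dict: "time_s": time; "joint_positions": joint angles; "dq": joint speeds; "joint_efforts": joint torques, N m; "ee_pos": TCP position; "eef_rot": TCP orientation; "ft_force": force on the tool from outside, world axes, zero at the start; "ft_torque": the same for the moment, N m; "finger_gap": finger opening in m; "finger_force": force on a finger pad.
Only numpy, scipy, OpenCV 4.12 (cv2) and the standard library are available. Lean on these libraries where they do the work, as an engineer would, in place of code of your own. Each camera call takes 0.05 s, during which the arm holds its last target. There are 200 camera calls.

## Working session

There is one attempt and no reset: what is moved stays moved. The work goes in short steps, Python scripts to look and compute and a shell command to move; the robot and the scene stay as the last step left them, time stands still between calls to the robot, and variables do not carry over. Pictures are saved under pics/ and viewed, at most 10 in all, crops included, and the job is handed in when it is done.

```bash
mkdir -p pics
python3 - <<'E'
from station import *
import cv2
for n in("scene","top"):
    cv2.imwrite(f"pics/{n}0.png",snapshot(n)); m=camera_model(n); print(n,m)
print(camera_model("wrist")); print(get_state())
E
```

```text
scene {'fx': 459.133206494845, 'fy': 459.133206494845, 'cx': 318.36643584701073, 'cy': 243.41036263616016, 'R': array([[ 0.66722007,  0.74478819, -0.01038943],
       [ 0.42922634, -0.39584796, -0.81183073],
       [-0.60875457,  0.53721034, -0.58380041]]), 't': array([-0.36851184, -0.12314473,  1.70301112])}
top {'fx': 623.9390431265676, 'fy': 623.9390431265676, 'cx': 313.7046653396132, 'cy': 240.05336515451435, 'R': array([[ 0.00782946, -0.99996127, -0.00402001],
       [-0.99488649, -0.00738478, -0.10072899],
       [ 0.1006954 ,  0.00478811, -0.99490578]]), 't': array([0.01968341, 0.55481363, 1.45264978])}
{'fx': 371.3661888797588, 'fy': 371.3661888797588, 'cx': 324.9465386114969, 'cy': 238.85285337286615, 'tool_from_camera': array([[-6.64019962e-05, -9.64037272e-01, -2.65767065e-01,
         6.64779420e-02],
       [ 9.99999964e-01,  4.87055615e-06, -2.67517691e-04,
         1.52976023e-03],
       [ 2.59191458e-04, -2.65767074e-01,  9.64037238e-01,
         3.05433655e-02],
       [ 0.00000000e+00,  0.00000000e+00,  0.00000000e+00,
         1.00000000e+00]])}
{'time_s': 0.1, 'joint_positions': array([-7.80982455e+01,  1.26712792e+01,  8.75191954e+01,  9.95174490e-04,
        7.99091663e+01, -7.22484353e+00]), 'dq': array([-0.01035438, -0.07861433, -0.3063449 , -0.08492566,  0.08056251,
        0.07960508]), 'joint_efforts': array([ 1.09658638e-03, -4.98242033e+01, -3.90545511e+01, -2.49987943e-04,
        5.61473222e-03,  2.44586568e-05]), 'ee_pos': array([ 0.20473644, -0.59026311,  0.40370248]), 'eef_rot': array([-1.79901273e+02, -1.35028684e-02,  1.91264112e+01]), 'ft_force': array([-0.06369008, -0.44508113, -1.14406059]), 'ft_torque': array([ 0.0066897 , -0.04720842, -0.03862085]), 'finger_force': 0.0, 'finger_gap': 0.08531505506522083}
```

View pics/scene0.png

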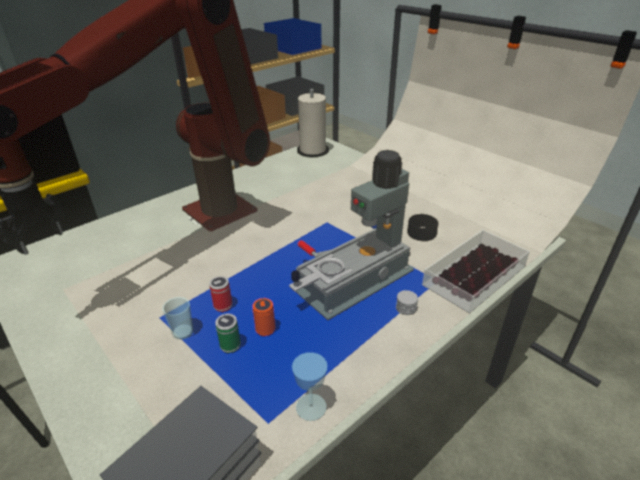

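View pics/top0.png

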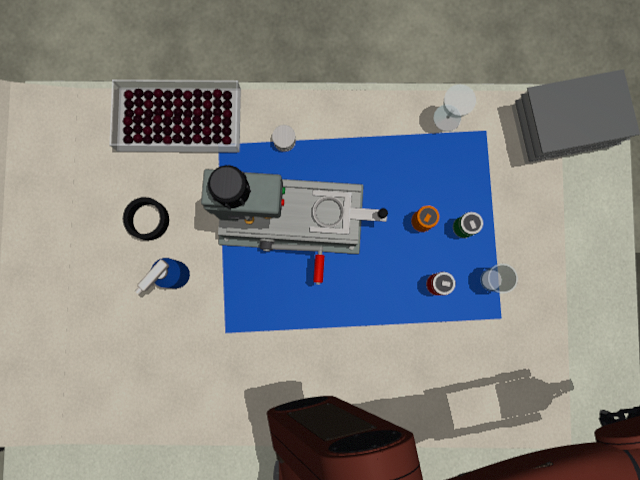

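The top view shows the green can at about (468,224), the nest at (328,212), the knob at (381,214), the red grip at (319,268), and the orange look-alike at (426,217). I'll enlarge the area around these.

Run:
```python
import cv2
i=cv2.imread("pics/top0.png")[165:305,195:525]
a=cv2.resize(i[:, :200],None,fx=4,fy=4,interpolation=cv2.INTER_CUBIC); cv2.imwrite("pics/c1.png",a)
j=cv2.imread("pics/top0.png")[195:305,400:530]
cv2.imwrite("pics/c2.png",cv2.resize(j,None,fx=5,fy=5,interpolation=cv2.INTER_CUBIC))
```

```text
(no output)
```

View pics/c1.png

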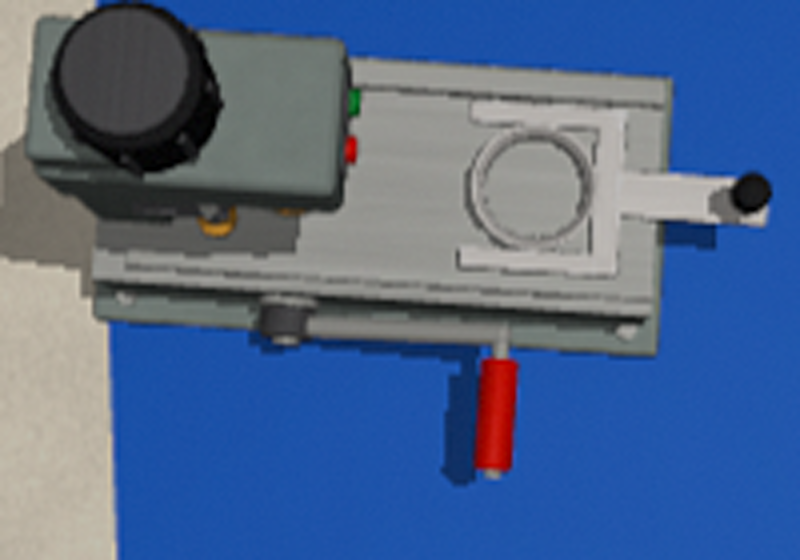

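View pics/c2.png

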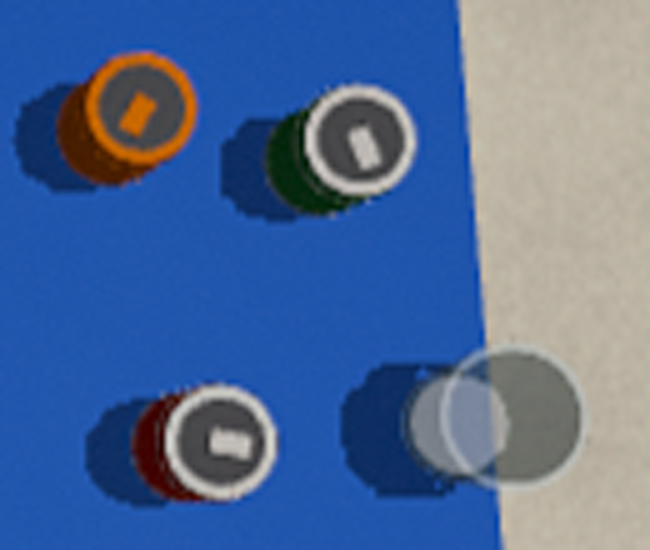

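In the crops I read nest mouth (531,188), knob top (750,191) and red grip middle (497,415) in c1. In c2 I read the lids: green (360,140), orange (142,108), red (220,442), and the tumbler rim (513,417).

```bash
cat > h.py <<'E'
import numpy as np
from station import *
from scipy.spatial.transform import Rotation as Ro
def ray(m,R,t,u,v,z):
    d=R.T@np.array([(u-m['cx'])/m['fx'],(v-m['cy'])/m['fy'],1]); o=-R.T@t
    return o+d*(z-o[2])/d[2]
def st(n,u,v,z):
    m=camera_model(n); return ray(m,m['R'],m['t'],u,v,z)
def pose():
    s=get_state(); return s['ee_pos'],Ro.from_euler('xyz',s['eef_rot'],degrees=True)
def wr(u,v,z,p,R):
    m=camera_model("wrist"); T=m['tool_from_camera']; W=R.as_matrix()
    Rc=(W@T[:3,:3]).T; o=p+W@T[:3,3]; return ray(m,Rc,-Rc@o,u,v,z)
def delta(goal,yaw,tilt=(180,0)):
    p,R=pose(); print('shift tool mm',np.round(R.inv().apply(np.array(goal)-p)*1000,1)); G=Ro.from_euler('xyz',[tilt[0],tilt[1],yaw],degrees=True)
    print('turn',np.round((R.inv()*G).as_rotvec(degrees=True),2))
E
python3 - <<'E'
from h import *
c1=lambda u,v,z:st("top",(u+.5)/4-.5+195,(v+.5)/4-.5+165,z)
c2=lambda u,v,z:st("top",(u+.5)/5-.5+400,(v+.5)/5-.5+195,z)
n=c1(531,188,.1);k=c1(750,191,.137);g=c1(497,415,.0796)
for a,b in dict(nest=n,knob=k,grip=g,green=c2(360,140,.09),orange=c2(142,108,.09),red=c2(220,442,.09),tumb=c2(513,417,.095)).items():print(a,b.round(4))
d=(n-k)[:2];print(np.linalg.norm(d),np.degrees(np.arctan2(d[1],d[0])))
e=(c1(497,358,.0796)-c1(493,472,.0796));print('gripaxis',np.degrees(np.arctan2(e[1],e[0])))
e=c1(352,57,.085)-c1(671,77,.085);print(np.degrees(np.arctan2(e[1],e[0])))
e=c1(95,320,.0)-c1(657,355,.0);print(np.degrees(np.arctan2(e[1],e[0])))
E
```

```text
nest [ 0.6124 -0.0069  0.1   ]
knob [ 0.6061 -0.1271  0.137 ]
grip [0.4846 0.0114 0.0796]
green [ 0.591  -0.3357  0.09  ]
orange [ 0.605  -0.2366  0.09  ]
red [ 0.4532 -0.2702  0.09  ]
tumb [ 0.4653 -0.4009  0.095 ]
0.12034272046655056 87.01891503330846
gripaxis -1.6030360396245305
86.76248954596375
86.85357135844154
```

```bash
python3 -c "
from h import *
delta([.591,-.336,.40],135)"
```

```text
shift tool mm [ 448.3 -113.7    4. ]
turn [-5.0000e-02 -1.1000e-01 -1.1587e+02]
```

```bash
python3 -m creep '[[[0,0,0],[56,-14.2,0.5],0],[[0,0,0],[56,-14.2,0.5],0],[[0,0,0],[56,-14.2,0.5],0],[[0,0,0],[56,-14.2,0.5],0],[[0,0,0],[56,-14.2,0.5],0],[[0,0,0],[56,-14.2,0.5],0],[[0,0,0],[56,-14.2,0.5],0],[[0,0,0],[56,-14.2,0.5],0]]' && python3 -m creep '[[[0,0,-10.6],[0,0,0],0],[[0,0,-10.6],[0,0,0],0],[[0,0,-10.6],[0,0,0],0],[[0,0,-10.6],[0,0,0],0],[[0,0,-10.6],[0,0,0],0],[[0,0,-10.6],[0,0,0],0],[[0,0,-10.6],[0,0,0],0],[[0,0,-10.6],[0,0,0],0]]' && python3 -m creep '[[[0,0,-10.6],[0,0,0],0],[[0,0,-10.6],[0,0,0],0],[[0,0,-9.9],[0,0,0],0],[[0,0,0],[0,0,0],0]]'; python3 -c "
from h import *;import cv2
delta([.591,-.336,.40],135)
i=snapshot('wrist');cv2.imwrite('pics/w1.png',i)"
```

```text
time_s: 1.1
ee_pos: [0.5921, -0.3351, 0.4001]
eef_rot: [-180.0, 0.0, 19.1]
ft_force: [-0.1, -0.9, 0.5]
finger_gap: 0.0853
finger_force: 0.0
time_s: 2.1
ee_pos: [0.5907, -0.3363, 0.3999]
eef_rot: [-180.0, -0.1, 104.3]
ft_force: [0.8, 0.1, 0.5]
finger_gap: 0.0854
finger_force: 0.0
time_s: 2.6
ee_pos: [0.5907, -0.3363, 0.4]
eef_rot: [-180.0, -0.1, 134.9]
ft_force: [-0.8, -0.3, -0.8]
finger_gap: 0.0855
finger_force: 0.0
shift tool mm [0.  0.4 0. ]
turn [-0.01 -0.06 -0.06]
```

View pics/w1.png

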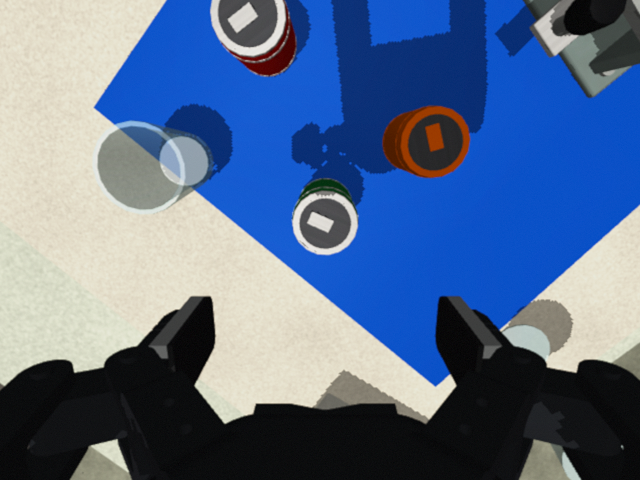

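The wrist view shows the green lid centred at about (325,222), centred between the fingers, with orange clear to the upper right.

```bash
python3 -c "
from h import *
p,R=pose();c=wr(325,222,.09,p,R);print(c, wr(427,142,.09,p,R))
delta([c[0],c[1],.215],135)"
```

```text
[ 0.58770953 -0.33518935  0.09      ] [ 0.59834877 -0.24044932  0.09      ]
shift tool mm [  2.8  -1.3 185.2]
turn [-0.01 -0.05 -0.18]
```

```bash
python3 -m creep '[[[0,0,0],[1.5,-0.8,45],0],[[0,0,0],[0,0,45],0],[[0,0,0],[0,0,40],0],[[0,0,0],[0,0,35],0],[[0,0,0],[0,0,20],0],[[0,0,0],[0,0,0],0],[[0,0,0],[0,0,0],0.5],[[0,0,0],[0,0,0],0.7]]' 40 && python3 -m creep '[[[0,0,0],[0,0,0],0.7],[[0,0,0],[0,0,0],0.7],[[0,0,0],[0,0,0],0.7]]' 40
```

```text
time_s: 3.65
ee_pos: [0.59, -0.3364, 0.2181]
eef_rot: [180.0, 0.2, 135.0]
ft_force: [-0.0, 4.0, 17.9]
finger_gap: 0.0525
finger_force: 39.6
time_s: 4.03
ee_pos: [0.5901, -0.3364, 0.2182]
eef_rot: [180.0, 0.2, 135.0]
ft_force: [0.1, 0.4, 5.7]
finger_gap: 0.0524
finger_force: 42.4
```

```bash
python3 -m creep '[[[0,0,0],[0,0,-15],0.7],[[0,0,0],[0,0,-40],0.7],[[0,0,0],[0,0,-45],0.7],[[0,0,0],[0,0,-45],0.7],[[0,0,0],[0,0,-40],0.7],[[0,0,0],[0,0,0],0.7]]' 40; python3 -c "
from h import *
delta([.612,-.12,.40],177)"
```

```text
time_s: 4.78
ee_pos: [0.5898, -0.3364, 0.4065]
eef_rot: [179.9, 0.5, 135.0]
ft_force: [1.3, 0.1, -2.5]
finger_gap: 0.052
finger_force: 42.4
shift tool mm [137.3 168.7   5.5]
turn [ -0.11   0.5  -41.98]
```

```bash
python3 -m creep '[[[0,0,0],[27,33,0],0.7],[[0,0,0],[27.5,34,0],0.7],[[0,0,0],[27.5,34,0],0.7],[[0,0,0],[27.5,34,0],0.7],[[0,0,-10.5],[27.5,34,0],0.7],[[0,0,-10.5],[0,0,0],0.7],[[0,0,-10.5],[0,0,0],0.7],[[0,0,-10.5],[0,0,0],0.7]]' 40;python3 -m creep '[[[0,0,0],[0,0,0],0.7],[[0,0,0],[0,0,0],0.7]]'; python3 -c "
from h import *;import cv2
p,R=pose();i=snapshot('wrist');cv2.imwrite('pics/w2.png',i);np.savez('p2',p=p,q=R.as_quat());delta([.6124,-.0069,.40],177)"
```

```text
time_s: 5.78
ee_pos: [0.6111, -0.119, 0.3986]
eef_rot: [180.0, -0.2, 177.4]
ft_force: [-0.2, 0.3, -1.7]
finger_gap: 0.0524
finger_force: 42.7
time_s: 6.02
ee_pos: [0.6114, -0.1195, 0.3997]
eef_rot: [180.0, -0.1, 176.8]
ft_force: [-0.9, 0.4, -2.4]
finger_gap: 0.0521
finger_force: 42.7
shift tool mm [  5.3 112.5  -0. ]
turn [ 0.02 -0.07 -0.15]
```

View pics/w2.png

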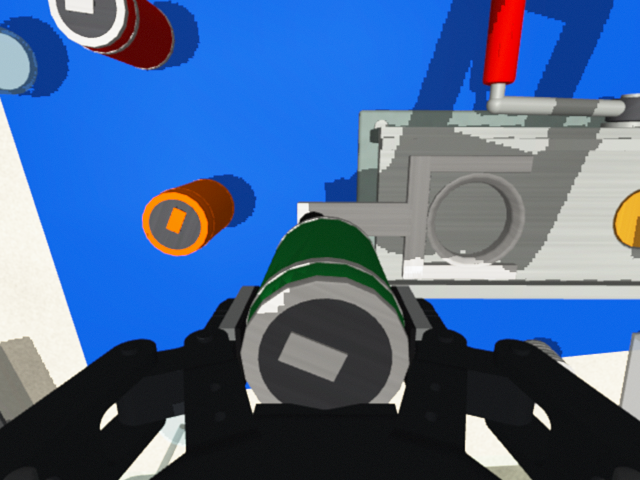

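The wrist view shows the nest ring centred at about (476,220), and the held can upright with its lid centred at about (327,355).

```bash
python3 -c "
from h import *
d=np.load('p2.npz');p=d['p'];R=Ro.from_quat(d['q'])
n=wr(476,220,.1,p,R);l=wr(327,355,p[2]-.128,p,R);print(n,l,R.inv().apply(l-p))
print('nest-lid tool mm',R.inv().apply(n-l)*1000,'grip x?', wr(508,-10,.08,p,R))"
```

```text
[ 0.60940994 -0.00872425  0.1       ] [ 0.60669168 -0.12020894  0.27168807] [ 0.00448699 -0.00104032  0.12800707]
nest-lid tool mm [  3.20341457 111.38570128 171.74394011] grip x? [0.45421425 0.01294576 0.08      ]
```

```bash
python3 -m creep '[[[0,0,0],[1,30,0],0.7],[[0,0,0],[1,30,0],0.7],[[0,0,0],[1,30,0],0.7],[[0,0,0],[1,22,10],0.7],[[0,0,0],[0,0,30],0.7],[[0,0,0],[0,0,30],0.7],[[0,0,0],[0,0,8],0.7],[[0,0,0],[0,0,0],0.7]]' 40; python3 -m creep '[[[0,0,0],[0,0,5],0.7],[[0,0,0],[0,0,5],0.7],[[0,0,0],[0,0,0],0.7]]'; python3 -c "
from h import *;import cv2
i=snapshot('scene')[220:340,260:420];cv2.imwrite('pics/s3.png',cv2.resize(i,None,fx=5,fy=5,interpolation=cv2.INTER_CUBIC))"
```

```text
time_s: 7.08
ee_pos: [0.6134, -0.0075, 0.3221]
eef_rot: [180.0, -0.1, 177.0]
ft_force: [0.8, 0.2, -2.0]
finger_gap: 0.0523
finger_force: 42.7
time_s: 7.45
ee_pos: [0.6134, -0.0075, 0.3126]
eef_rot: [180.0, -0.0, 177.0]
ft_force: [0.2, 0.1, -1.0]
finger_gap: 0.0523
finger_force: 42.7
```

View pics/s3.png

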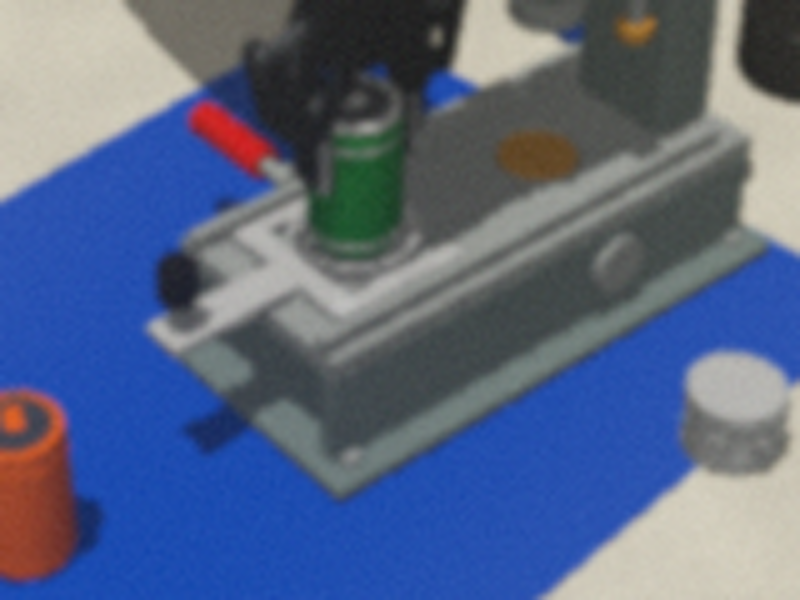

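The scene crop shows the can upright with its foot inside the ring mouth at about (360,250), so I'm lowering it gently.

```bash
python3 -m creep '[[[0,0,0],[0,0,3],0.7],[[0,0,0],[0,0,3],0.7],[[0,0,0],[0,0,2],0.7],[[0,0,0],[0,0,0],0.7]]' 40; python3 -m creep '[[[0,0,0],[0,0,1.5],0.7],[[0,0,0],[0,0,0],0.7]]'
```

```text
time_s: 8.0
ee_pos: [0.6134, -0.0074, 0.3044]
eef_rot: [180.0, -0.0, 177.0]
ft_force: [-0.7, -0.8, -1.7]
finger_gap: 0.0521
finger_force: 42.7
time_s: 8.25
ee_pos: [0.6136, -0.0075, 0.3033]
eef_rot: [-180.0, 0.0, 177.0]
ft_force: [-0.5, 0.1, -0.8]
finger_gap: 0.052
finger_force: 42.8
```

```bash
python3 -m creep '[[[0,0,0],[0,0,1],0.7],[[0,0,0],[0,0,1],0.7],[[0,0,0],[0,0,0],0.7]]'
```

```text
time_s: 8.62
ee_pos: [0.6138, -0.0074, 0.3032]
eef_rot: [-180.0, 0.1, 177.0]
ft_force: [-4.7, -0.3, 8.7]
finger_gap: 0.0515
finger_force: 43.7
```

```bash
python3 -m creep '[[[0,0,0],[0,0,-1.5],0.7],[[0,0,0],[0,0,0],0.3],[[0,0,0],[0,0,0],0.15],[[0,0,0],[0,0,0],0],[[0,0,0],[0,0,0],0],[[0,0,0],[0,0,-10],0],[[0,0,0],[0,0,-40],0],[[0,0,0],[0,0,-40],0]]' 40; python3 -c "
from h import *
delta([.606,-.1275,.393],177);delta([.606,-.1275,.285],177)"
```

```text
time_s: 9.62
ee_pos: [0.6134, -0.0075, 0.3941]
eef_rot: [180.0, -0.0, 177.0]
ft_force: [1.2, -0.3, 0.2]
finger_gap: 0.0858
finger_force: 0.0
shift tool mm [   1.2 -120.3    1.1]
turn [ 0.   -0.02  0.02]
shift tool mm [   1.1 -120.3  109.1]
turn [ 0.   -0.02  0.02]
```

```bash
python3 -m creep '[[[0,0,0],[0,-30,0],0],[[0,0,0],[0,-30,0],0],[[0,0,0],[0,-30,0],0],[[0,0,0],[1,-30,0],0],[[0,0,0],[0,0,0],0]]'; python3 -c "
from h import *;import cv2
p,R=pose();i=snapshot('wrist');cv2.imwrite('pics/w4.png',i);np.savez('p4',p=p,q=R.as_quat())"
```

```text
time_s: 10.25
ee_pos: [0.6061, -0.1291, 0.3935]
eef_rot: [-180.0, 0.0, 176.9]
ft_force: [-0.0, 0.3, -0.7]
finger_gap: 0.0853
finger_force: 0.0
```

View pics/w4.png

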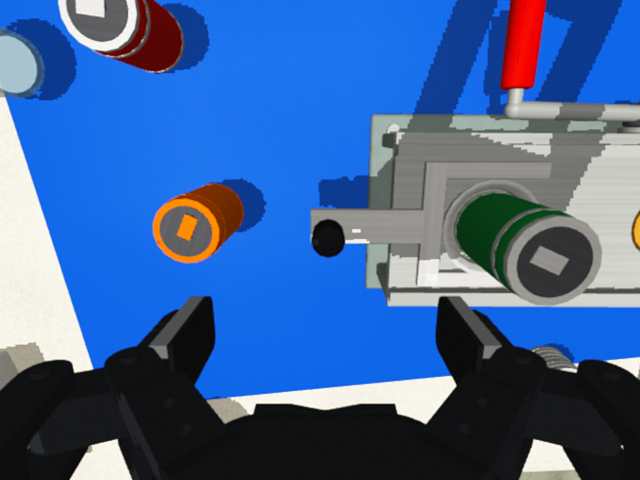

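The can stands upright in the nest, with its lid at about (553,260), and the knob top is at (328,238).

```bash
python3 -c "
from h import *
d=np.load('p4.npz');p=d['p'];R=Ro.from_quat(d['q'])
k=wr(328,238,.137,p,R);l=wr(553,260,.175,p,R);print(k,l);print(R.inv().apply(k-p)*1000,np.linalg.norm((l-k)[:2]))
delta([k[0],k[1],.285],177)"
```

```text
[ 0.60075048 -0.12873676  0.137     ] [ 0.60906253 -0.00935784  0.175     ]
[  5.6293207    0.2788409  256.51986269] 0.11966794788621607
shift tool mm [  5.5  -1.  108.4]
turn [ 0.01  0.04 -0.08]
```

```bash
python3 -m creep '[[[0,0,0],[3,0,35],0],[[0,0,0],[0,0,35],0],[[0,0,0],[0,0,25],0],[[0,0,0],[0,0,12],0],[[0,0,0],[0,0,0],0.6],[[0,0,0],[0,0,0],0.9],[[0,0,0],[0,0,0],0.9],[[0,0,0],[0,0,0],0.9]]' 25; python3 -m creep '[[[0,0,0],[0,0,0],0.9],[[0,0,0],[0,0,0],0.9]]'
```

```text
time_s: 11.3
ee_pos: [0.6037, -0.1272, 0.287]
eef_rot: [-180.0, 0.1, 177.0]
ft_force: [-0.2, 0.0, 2.5]
finger_gap: 0.0213
finger_force: 25.1
time_s: 11.55
ee_pos: [0.6037, -0.1272, 0.287]
eef_rot: [-180.0, 0.1, 177.0]
ft_force: [-0.0, 0.8, 5.6]
finger_gap: 0.021
finger_force: 25.3
```

```bash
python3 -m creep '[[[0,0,0],[0,4,0],0.9],[[0,0,0],[0,8,0],0.9],[[0,0,0],[0,10,0],0.9],[[0,0,0],[0,10,0],0.9],[[0,0,0],[0,10,0],0.9],[[0,0,0],[0,10,0],0.9],[[0,0,0],[0,10,0],0.9],[[0,0,0],[0,8,0],0.9]]' && python3 -m creep '[[[0,0,0],[0,10,0],0.9],[[0,0,0],[0,10,0],0.9],[[0,0,0],[0,10,0],0.9],[[0,0,0],[0,10,0],0.9],[[0,0,0],[0,8,0],0.9],[[0,0,0],[0,6,0],0.9],[[0,0,0],[0,4,0],0.9],[[0,0,0],[0,0,0],0.9]]'
```

```text
time_s: 12.55
ee_pos: [0.6077, -0.0573, 0.287]
eef_rot: [-179.9, 0.2, 177.0]
ft_force: [1.6, -4.0, 5.7]
finger_gap: 0.0208
finger_force: 25.4
time_s: 13.55
ee_pos: [0.6109, 0.001, 0.287]
eef_rot: [-180.0, 0.2, 177.0]
ft_force: [4.5, -1.4, 5.1]
finger_gap: 0.021
finger_force: 25.4
```

```bash
python3 -m creep '[[[0,0,0],[0.3,3,0],0.9],[[0,0,0],[0,3,0],0.9],[[0,0,0],[0,0,0],0.9]]'; python3 -m creep '[[[0,0,0],[0,2,0],0.9],[[0,0,0],[0,0,0],0.9]]';python3 -m creep '[[[0,0,0],[0,2,0],0.9],[[0,0,0],[0,0,0],0.9]]'
```

```text
time_s: 13.92
ee_pos: [0.6111, 0.0068, 0.287]
eef_rot: [-180.0, 0.3, 177.0]
ft_force: [5.3, -1.7, 5.3]
finger_gap: 0.021
finger_force: 25.3
time_s: 14.18
ee_pos: [0.6113, 0.0088, 0.287]
eef_rot: [-180.0, 0.3, 177.0]
ft_force: [4.0, -2.8, 4.4]
finger_gap: 0.021
finger_force: 25.3
time_s: 14.42
ee_pos: [0.6114, 0.0107, 0.287]
eef_rot: [-180.0, 0.3, 177.0]
ft_force: [4.6, -2.4, 3.9]
finger_gap: 0.0212
finger_force: 25.3
```

```bash
python3 -m creep '[[[0,0,0],[0,2,0],0.9],[[0,0,0],[0,0,0],0.9]]'; python3 -m creep '[[[0,0,0],[0,2,0],0.9],[[0,0,0],[0,0,0],0.9]]';python3 -m creep '[[[0,0,0],[0,1,0],0.9],[[0,0,0],[0,0,0],0.9]]'
```

```text
time_s: 14.68
ee_pos: [0.6114, 0.012, 0.287]
eef_rot: [-179.9, 0.3, 177.0]
ft_force: [4.9, -5.6, 4.9]
finger_gap: 0.0208
finger_force: 25.3
time_s: 14.92
ee_pos: [0.6115, 0.0125, 0.287]
eef_rot: [-179.7, 0.3, 177.0]
ft_force: [4.4, -12.2, 4.6]
finger_gap: 0.021
finger_force: 25.5
time_s: 15.18
ee_pos: [0.6115, 0.0128, 0.287]
eef_rot: [-179.6, 0.2, 177.0]
ft_force: [3.1, -15.1, 4.5]
finger_gap: 0.0211
finger_force: 25.7
```

The slide is against its stop: it travelled 0.140 m and the force rose to 15 N. Now I'll release it, rise and look.

```bash
python3 -m creep '[[[0,0,0],[0,0,0],0.6],[[0,0,0],[0,0,0],0.2],[[0,0,0],[0,0,0],0],[[0,0,0],[0,0,-8],0],[[0,0,0],[0,0,-30],0],[[0,0,0],[0,0,-40],0],[[0,0,0],[0,0,-35],0],[[0,0,0],[0,0,0],0]]' && python3 -m creep '[[[0,0,0],[30,0,0],0],[[0,0,0],[30,0,0],0],[[0,0,0],[30,0,0],0],[[0,0,0],[30,0,0],0],[[0,0,0],[0,0,0],0],[[0,0,0],[0,0,0],0]]'; python3 -c "
from h import *;import cv2
p,R=pose();a=snapshot('wrist');np.savez('p5',p=p,q=R.as_quat())
b=snapshot('scene')[140:320,250:430];b=cv2.resize(b,(400,400),interpolation=cv2.INTER_CUBIC)
a=cv2.resize(a,(400,300));o=np.zeros((400,800,3),'uint8');o[:300,:400]=a;o[:,400:]=b
cv2.imwrite('pics/w5.png',o);delta([.480,.0122,.235],177)"
```

```text
time_s: 16.18
ee_pos: [0.6114, 0.0159, 0.4036]
eef_rot: [-180.0, 0.4, 177.0]
ft_force: [0.3, 0.0, -0.3]
finger_gap: 0.0854
finger_force: 0.0
time_s: 16.92
ee_pos: [0.4909, 0.022, 0.3986]
eef_rot: [180.0, 0.0, 177.0]
ft_force: [-0.0, 0.3, -0.4]
finger_gap: 0.0855
finger_force: 0.0
shift tool mm [ 10.7 -10.3 163.6]
turn [0.   0.   0.02]
```

View pics/w5.png

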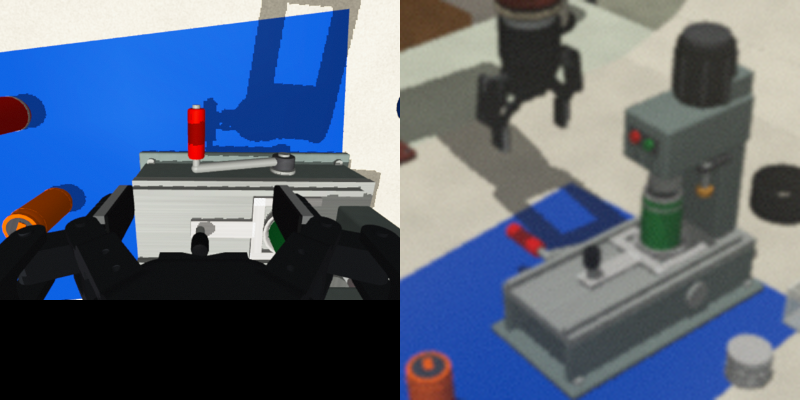

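The slide is home with the can upright under the chuck. In the wrist half of the picture the grip runs from (196,110) to (196,158).

```bash
python3 -c "
from h import *
d=np.load('p5.npz');p=d['p'];R=Ro.from_quat(d['q'])
print(wr(314,173,.085,p,R),wr(314,213,.085,p,R),wr(314,253,.085,p,R))"
```

```text
[0.44964263 0.01425002 0.085     ] [0.48026466 0.01241823 0.085     ] [0.51271901 0.01047683 0.085     ]
```

```bash
python3 -m creep '[[[0,0,0],[10,-10,30],0],[[0,0,0],[0,0,40],0],[[0,0,0],[0,0,40],0],[[0,0,0],[0,0,35],0],[[0,0,0],[0,0,18],0],[[0,0,0],[0,0,0],0],[[0,0,0],[0,0,0],0.6],[[0,0,0],[0,0,0],0.9]]' 40;python3 -m creep '[[[0,0,0],[0,0,0],0.9],[[0,0,0],[0,0,0],0.9],[[0,0,0],[0,0,0],0.9]]'; python3 -c "
import numpy as np
for t in range(15,91,5):
    a=np.radians(t);b=np.radians(t+5)
    print(t,round(-130*(np.cos(b)-np.cos(a)),1),round(130*(np.sin(b)-np.sin(a)),1))"
```

```text
time_s: 18.02
ee_pos: [0.4809, 0.0124, 0.2369]
eef_rot: [-180.0, 0.1, 177.0]
ft_force: [-0.2, 0.2, -0.8]
finger_gap: 0.0517
finger_force: 0.0
time_s: 18.4
ee_pos: [0.4804, 0.0132, 0.2365]
eef_rot: [179.9, 0.1, 177.0]
ft_force: [0.3, 5.0, 2.9]
finger_gap: 0.0205
finger_force: 39.6
15 3.4 10.8
20 4.3 10.5
25 5.2 10.1
30 6.1 9.6
35 6.9 9.0
40 7.7 8.4
45 8.4 7.7
50 9.0 6.9
55 9.6 6.1
60 10.1 5.2
65 10.5 4.3
70 10.8 3.4
75 11.1 2.5
80 11.2 1.5
85 11.3 0.5
90 11.3 -0.5
```

```bash
python3 -m creep '[[[0,0,0],[0,3.4,-10.8],0.9],[[0,0,0],[0,4.3,-10.5],0.9],[[0,0,0],[0,5.2,-10.1],0.9],[[0,0,0],[0,6.1,-9.6],0.9],[[0,0,0],[0,0,0],0.9]]';python3 -m creep '[[[0,0,0],[0,6.9,-9],0.9],[[0,0,0],[0,7.7,-8.4],0.9],[[0,0,0],[0,8.4,-7.7],0.9],[[0,0,0],[0,9,-6.9],0.9],[[0,0,0],[0,0,0],0.9]]'
```

```text
time_s: 19.02
ee_pos: [0.4814, 0.0321, 0.2773]
eef_rot: [180.0, 0.1, 177.0]
ft_force: [3.5, 2.4, -6.2]
finger_gap: 0.0203
finger_force: 39.5
time_s: 19.65
ee_pos: [0.4832, 0.0634, 0.3091]
eef_rot: [-180.0, 0.1, 177.1]
ft_force: [5.5, -1.1, -4.3]
finger_gap: 0.0204
finger_force: 39.7
```

```bash
python3 -m creep '[[[0,0,0],[0,9.6,-6.1],0.9],[[0,0,0],[0,10.1,-5.2],0.9],[[0,0,0],[0,10.5,-4.3],0.9],[[0,0,0],[0,10.8,-3.4],0.9],[[0,0,0],[0,0,0],0.9]]';python3 -m creep '[[[0,0,0],[0,11.1,-2.5],0.9],[[0,0,0],[0,11.2,-1.5],0.9],[[0,0,0],[0,9,-0.5],0.9],[[0,0,0],[0,0,0],0.9],[[0,0,0],[0,0,0],0.9]]'
```

```text
time_s: 20.27
ee_pos: [0.4855, 0.1038, 0.3284]
eef_rot: [-179.9, 0.1, 177.1]
ft_force: [4.5, -3.2, 1.4]
finger_gap: 0.0209
finger_force: 40.3
time_s: 20.9
ee_pos: [0.4873, 0.135, 0.3333]
eef_rot: [-180.0, 0.2, 177.0]
ft_force: [4.4, -3.2, 6.0]
finger_gap: 0.0206
finger_force: 40.7
```

Fitting the path to a 130 mm circle puts upright at TCP y ≈ 0.1386, so about 3.5 mm remains.

```bash
python3 -m creep '[[[0,0,0],[0,2,0],0.9],[[0,0,0],[0,1.8,0],0.9],[[0,0,0],[0,0,0],0.9],[[0,0,0],[0,0,0],0.9]]' 50; python3 -c "
from h import *;import cv2
b=snapshot('scene')[140:320,250:430];b=cv2.resize(b,(400,400),interpolation=cv2.INTER_CUBIC)
a=cv2.resize(snapshot('top')[150:330,190:370],(400,400),interpolation=cv2.INTER_CUBIC)
cv2.imwrite('pics/e.png',np.hstack([a,b]))
s=get_state();y,z=s['ee_pos'][1:];print(s['ee_pos'],s['ft_force'],np.degrees(np.arctan2(z-.2029,(.1386-y)/.9985)))"
```

```text
time_s: 21.4
ee_pos: [0.4875, 0.1387, 0.3334]
eef_rot: [-180.0, 0.2, 177.0]
ft_force: [4.2, -2.7, 6.5]
finger_gap: 0.0205
finger_force: 48.8
[0.48745965 0.13868026 0.33340393] [ 5.26950083 -2.61631549  6.32100516] 90.03529202155453
```

View pics/e.png

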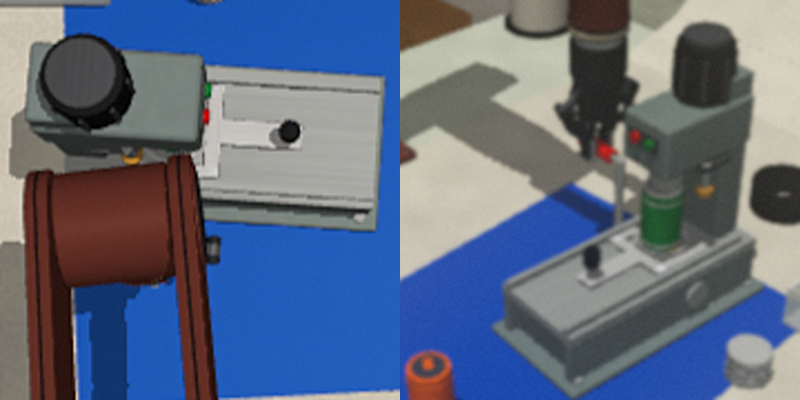

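The lever stands upright at (620,190) while held, and the can is raised to the chuck with the slide home. I'm handing in.

```bash
python3 -c "
from station import *
print(close_job())"
```

```text
the job is handed in; nothing more can be done
None
```

The job is handed in at about 21.5 s: the green can stands upright in the nest with the slide at its stop, and the gripper is holding the lever upright (about 90°) with the can raised to the chuck.

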